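Set up the craft stall display

ROBOT

A 6-joint arm with a two-finger parallel gripper is mounted at the origin on a cart in front of the work surface, level with it; the furniture and walls round the work are solid. World frame = base frame: x ahead of the robot, y to its left, z up, the work surface at z = 0. Lengths are in m, angles in rad, forces in N, time in s.
With the tool pointing down it reaches from about 0.3 to 0.875 m from the base axis. Payload 6.4 kg.
Tool frame: the origin (TCP) lies midway between the tips of the shut fingers; the grasp point (between the pads) lies 19 mm behind it; z points along the fingers, y is the line along which they close (so a half turn about z gives the same grasp; the last joint's range is limited). The gripper opens to 88 mm and grips with 3 to 60 N. Pads are 18 mm wide; open, the fingers measure 123 mm over their backs; the gripper's body (75 mm by 187 mm) begins 45 mm behind the grasp point.
Start: joints at [-0.206, 0.181, 1.607, -0, 1.354, -0.206], TCP at [0.575, 0, 0.239] pointing down, gripper open.
Joint ranges: [-2.99, 2.99], [-0.89, 2.07], [0.3, 2.58], [-1.14, 4.28], [0, 2.63], [-3.12, 3.12]. Speed limits (rad/s): [2.57, 2.57, 3.01, 3.14, 3.14, 3.14].

INTERFACE

Orientations are given as [roll, pitch, yaw] about the fixed x, y, z axes, in that order (R = Rz(yaw) Ry(pitch) Rx(roll)).
In Python, from rig import sense, get_image, hand_in gives the robot as it stands.
- The arm moves only by the shell command python3 -m jog 'ROWS' [OPENING]. ROWS is JSON, a list that holds one entry, the list of rows, each a list of 6 numbers: the shift along the tool's x, y, z in cm, then the turn, a rotation vector about the tool's x, y, z in degrees. A call has exactly 10 rows; each row is the pose to reach, as a shift and turn from the pose commanded when the call began, along the tool's axes at that moment; what a row does not reach only later rows make up. A row lasts 1/12 s, in which the tool goes at most 41.7 mm and 7.16 degrees, less where a joint would pass 70% of its speed; a pose out of reach is approached as far as the arm can. A call with a gripper value outside its range is refused whole. OPENING is the opening, from 0 (shut) to 1 (fully open), set as the call begins (- or left out, the last holds). The fingers move at their own pace and stop on an object; the grip force is fixed at half the most. Time passes only in rows, so rows that repeat a pose let the fingers close, or fill a call up. It gives the time, the measured TCP pose, the force, the opening and the grip force at its end, in the units of the state.
- sense(): the state, without advancing time (a new reading comes with each control period).
- get_image(name): name is "scene" or "side" or "wrist"; returns a dict with "color" (480x640x3 uint8, red, green, blue), "intrinsics" (3x3 intrinsics, pixels), "distortion" ([k1, k2, p1, p2, k3] as OpenCV has them; the pictures are not rectified), "cam_to_world" (4x4, takes a point from camera to world coordinates). Camera axes: x right, y up, looking along -z (the intrinsics and any distortion apply to the point x, -y, -z); pixel columns grow to the right and rows downward; lengths in m; the calibration is good to about 2 mm. A picture is of the moment at which its call begins. There is no depth.
- hand_in(): hands the job in; it is judged then, once.
The state is a dict: "clock": time; "qpos": joint angles; "dq": joint speeds; "joint_efforts": joint torques, N m; "tool_pos": TCP position; "ee_rot": TCP orientation; "force": force on the tool from outside, world axes, zero at the start; "moment": the same for the moment, N m; "grip_width": finger opening in m; "grip_force": force on a finger pad.
Only numpy, scipy, OpenCV 4.12 (cv2) and the standard library are available. Lean on these libraries where they do the work, as an engineer would, in place of code of your own. Each camera call takes 0.05 s, during which the arm holds its last target. There are 200 camera calls.

TASK

Set up the little stall display on the three wooden risers, left and right as seen from the robot. Stand the thread cone in the middle of the riser that is between the other two; stand the jar in the middle of the riser to the left of the cone, with the tape roll lying flat and centred on top of the jar's lid; and lay the posy in the middle of the riser to the right of the cone. Leave everything upright, at rest and let go.

Things in the scene. Friction and masses are not known exactly. Their poses are not given: they have to be found in the camera images.
- thread_cone: Upright cone of glittering thread, 62 mm across at the foot, 150 mm tall, tapering to a white plastic top; about 40 mm across at two thirds to three quarters of its height, where it is best gripped. Origin: centre of its underside; z up along its axis. Loose, 0.1 kg.
- jar: Small closed amber jar with a flat metal lid, 54 mm in diameter at the body, 55 mm tall to the top of the lid. Origin: centre of its underside; z up. Loose, 0.1 kg; grip it round the body about 30 mm above its underside.
- tape_roll: Small roll of patterned paper tape lying flat, 41 mm in diameter, 15 mm thick. Origin: centre of its underside; z up along its axis. Loose, 20 g; grip it across its diameter.
- posy: Posy of three chenille flowers twisted together, lying flat, 64 x 60 mm across the petals, 20 mm thick; its firm middle is a block 45 mm (x) by 47 mm (y) by 22 mm high, its centre within 3 mm of the origin. Origin: middle of the underside; z up. Loose, 15 g; grip it across the middle along its own x or y; which way it is turned does not matter.
- riser_low: Lowest of the three fixed wooden display risers: a square block with a pale board 86 x 86 mm on top, 20 mm high, top face flat. Origin: centre of its underside (top face 20 mm above it); z up, x and y along its sides. The three stand in a loose row from left to right; which of them is the left, the middle or the right one changes from start to start.
- riser_mid: Middle-height of the three fixed wooden display risers: a square block with a pale board 86 x 86 mm on top, 40 mm high, top face flat. Origin: centre of its underside (top face 40 mm above it); z up, x and y along its sides. The three stand in a loose row from left to right; which of them is the left, the middle or the right one changes from start to start.
- riser_high: Highest of the three fixed wooden display risers: a square block with a pale board 86 x 86 mm on top, 60 mm high, top face flat. Origin: centre of its underside (top face 60 mm above it); z up, x and y along its sides. The three stand in a loose row from left to right; which of them is the left, the middle or the right one changes from start to start.
Not all that is in view belongs to the job. What is shaped like the jar but blue or yellow is not meant.

How it is judged:
By the outcome, as a careful person would: the job done as asked, in the order asked, and still so for the second after the job is handed in, with the robot touching nothing.
It also fails if it takes over 112 s, if anything falls off the work surface, if the arm or the gripper's body presses on something with over 40 N, if the wrist force passes 120 N, or if a joint passes its speed limit or range.

## Working session

There is one attempt and no reset: what is moved stays moved. The work goes in short steps, Python scripts to look and compute and a shell command to move; the robot and the scene stay as the last step left them, time stands still between calls to the robot, and variables do not carry over. Pictures are saved under pics/ and viewed, at most 14 in all, crops included, and the job is handed in when it is done.

```bash
ls; mkdir -p pics; cat > h.py <<'E'
import numpy as np, cv2
from rig import sense, get_image
def ray(im,u,v):
    K=np.array(im["intrinsics"]);D=np.array(im["distortion"]);T=np.array(im["cam_to_world"])
    p=cv2.undistortPoints(np.array([[[u,v]]],float),K,D)[0,0]
    d=T[:3,:3]@np.array([p[0],-p[1],-1]);return T[:3,3],d/np.linalg.norm(d)
def onz(im,u,v,z):
    o,d=ray(im,u,v);return o+d*(z-o[2])/d[2]
def save(im,name): cv2.imwrite(name,im["color"][...,::-1])
def proj(im,P):
    T=np.linalg.inv(np.array(im["cam_to_world"]));q=T[:3,:3]@np.array(P)+T[:3,3]
    return cv2.projectPoints(np.array([[q[0],-q[1],-q[2]]]),np.zeros(3),np.zeros(3),np.array(im["intrinsics"]),np.array(im["distortion"]))[0].ravel()
E
python3 - <<'E'
from h import *
import pickle
for n in("scene","side","wrist"):
    im=get_image(n);save(im,f"pics/{n}0.png");pickle.dump(im,open(n+"0.pkl","wb"))
    print(n,np.round(im["cam_to_world"],3).tolist(),im["intrinsics"])
print(sense())
E
```

```text
pics
scene [[-0.907, 0.221, -0.358, 0.082], [-0.42, -0.432, 0.798, 1.145], [0.022, 0.875, 0.484, 0.591], [0.0, 0.0, 0.0, 1.0]] [[582.77310873   0.         311.29738516]
 [  0.         582.77310873 242.33358438]
 [  0.           0.           1.        ]]
side [[0.849, 0.277, -0.45, 0.058], [-0.528, 0.415, -0.741, -0.493], [-0.018, 0.867, 0.499, 0.527], [0.0, 0.0, 0.0, 1.0]] [[495.89570753   0.         324.05607534]
 [  0.         495.89570753 239.30386844]
 [  0.           0.           1.        ]]
wrist [[1.0, 0.001, 0.0, 0.575], [-0.001, 0.949, 0.315, 0.083], [-0.0, -0.315, 0.949, 0.383], [0.0, 0.0, 0.0, 1.0]] [[388.34046837   0.         320.86518879]
 [  0.         388.34046837 237.66536342]
 [  0.           0.           1.        ]]
{'clock': 0.15, 'qpos': array([-2.06309376e-01,  1.81368355e-01,  1.60771080e+00,  2.59654412e-05,
        1.35379370e+00, -2.06298312e-01]), 'dq': array([-0.00072835, -0.00096762, -0.00337337, -0.00075837,  0.00337351,
       -0.00028159]), 'joint_efforts': array([ 2.17843895e-03, -4.34232402e+01, -3.42173409e+01,  7.02767819e-02,
        3.56537139e-02, -6.69761539e-05]), 'tool_pos': array([5.74623802e-01, 9.89165593e-05, 2.38050877e-01]), 'ee_rot': array([-3.14034479e+00, -2.87045332e-04,  1.57077948e+00]), 'force': array([ 0.18218541,  0.17899176, -0.23344884]), 'moment': array([-0.01937979, -0.00141013,  0.07127699]), 'grip_force': 0.0, 'grip_width': 0.08862050384462286}
```

View pics/scene0.png

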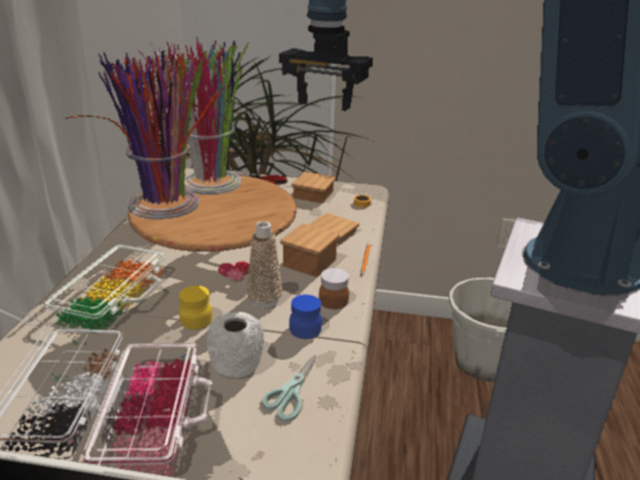

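View pics/side0.png

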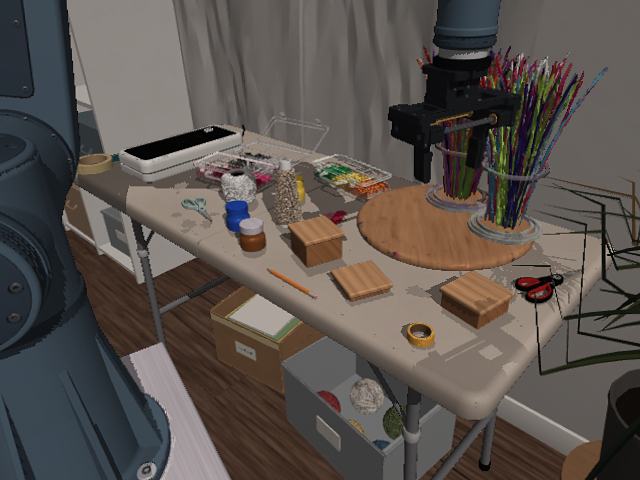

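View pics/wrist0.png

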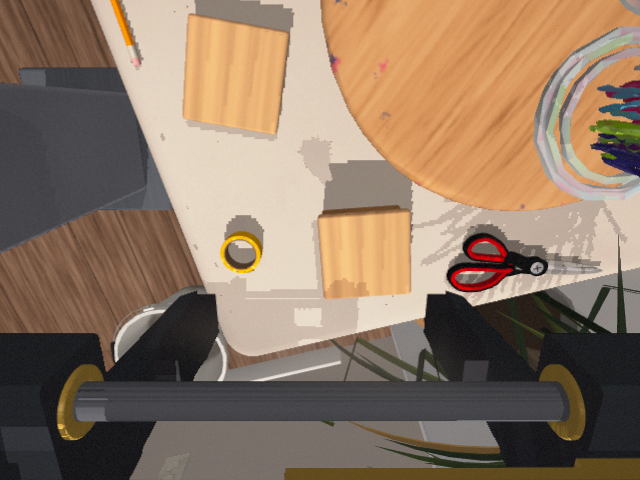

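Seen: in the side view the high riser is at (317,240), the low one at (362,280), the mid one at (475,297). The high one is on the left, the low one is between and the mid one is on the right.
Lookalikes:
- Jar: amber (251,235), blue (237,215) and yellow (298,188). I choose amber.
- Tape: patterned roll at (420,334) or large masking tape at (95,160). I choose the small one.
- Posy: red flowers at (340,216); scissors at (540,288) are also red.
- Cone: (286,195); the white bead vase at (238,187) isn't it.

One close crop to check the choice.

```bash
python3 - <<'E'
from h import *
import pickle
s=pickle.load(open("side0.pkl","rb"));c=pickle.load(open("scene0.pkl","rb"))
a=cv2.resize(s["color"][150:350,220:520],None,fx=2.66,fy=2.66,interpolation=cv2.INTER_CUBIC)[:300*2]
a=cv2.resize(s["color"][155:265,220:360],(509,400),interpolation=cv2.INTER_CUBIC)
b=cv2.resize(c["color"][165:315,210:370],(291,273),interpolation=cv2.INTER_CUBIC)
out=np.zeros((400,800,3),np.uint8);out[:,:509]=a;out[:273,509:]=b
cv2.imwrite("pics/crop1.png",out[...,::-1])
# tape, posy, jar masks
for n,im in(("side",s),("scene",c),("wrist",pickle.load(open("wrist0.pkl","rb")))):
    hsv=cv2.cvtColor(im["color"],cv2.COLOR_RGB2HSV)
    for nm,lo,hi in(("yel",(15,150,90),(32,255,255)),("red",(165,110,70),(180,255,255)),("amber",(5,150,40),(14,255,190)),("wood",(10,70,120),(20,150,255))):
        m=cv2.inRange(hsv,lo,hi);k,l,st,ce=cv2.connectedComponentsWithStats(m)
        print(n,nm,[(st[i].tolist(),ce[i].round(1).tolist()) for i in range(1,k) if st[i,4]>40][:9])
E
```

```text
side yel [([434, 114, 34, 10, 57], [450.8, 117.9]), ([344, 173, 25, 10, 80], [356.6, 176.5]), ([296, 175, 9, 26, 144], [300.2, 187.1]), ([407, 323, 28, 24, 285], [420.9, 337.1])]
side red [([496, 57, 7, 19, 54], [498.7, 65.6]), ([519, 58, 5, 19, 43], [521.3, 67.5]), ([553, 58, 13, 24, 98], [557.7, 69.1]), ([558, 64, 15, 29, 101], [563.8, 78.6]), ([512, 68, 6, 14, 44], [514.6, 74.5]), ([563, 93, 13, 27, 52], [570.0, 104.5]), ([254, 172, 18, 11, 106], [262.5, 177.0]), ([325, 211, 21, 11, 118], [336.3, 215.2]), ([518, 278, 22, 9, 115], [527.9, 281.0])]
side amber [([347, 182, 41, 15, 274], [367.4, 188.8]), ([240, 232, 25, 20, 380], [252.3, 241.9]), ([291, 232, 50, 35, 919], [317.2, 250.8]), ([271, 270, 39, 24, 131], [289.7, 281.8]), ([350, 289, 39, 12, 95], [368.9, 294.6]), ([441, 294, 68, 35, 761], [471.9, 312.1])]
side wood [([78, 154, 34, 20, 270], [93.8, 166.1]), ([354, 180, 23, 7, 55], [365.7, 183.2]), ([359, 185, 174, 84, 7699], [429.7, 232.0]), ([437, 188, 45, 15, 232], [459.7, 196.9]), ([288, 216, 57, 30, 1005], [316.1, 229.8]), ([480, 216, 50, 17, 307], [506.4, 226.0]), ([331, 
[... 1517 characters left out ...]
 [477.2, 472.1])]
wrist red [([620, 80, 20, 8, 92], [632.1, 84.0]), ([623, 97, 17, 5, 53], [631.1, 98.9]), ([623, 106, 17, 8, 64], [632.7, 109.0]), ([467, 237, 40, 25, 329], [487.0, 250.6]), ([451, 268, 62, 23, 474], [481.9, 278.2])]
wrist amber [([489, 102, 25, 28, 125], [501.6, 115.8]), ([323, 210, 21, 4, 41], [332.2, 211.5])]
wrist wood [([10, 0, 16, 31, 72], [17.1, 13.5]), ([61, 0, 30, 67, 381], [76.7, 36.5]), ([320, 0, 320, 211, 40554], [459.9, 86.4]), ([0, 6, 32, 62, 583], [13.2, 43.0]), ([80, 13, 12, 21, 49], [86.2, 22.7]), ([182, 13, 108, 122, 10547], [233.7, 73.4]), ([40, 22, 13, 26, 88], [45.3, 34.9]), ([92, 42, 14, 25, 66], [98.6, 55.7]), ([553, 43, 87, 144, 886], [584.3, 114.2])]
```

View pics/crop1.png

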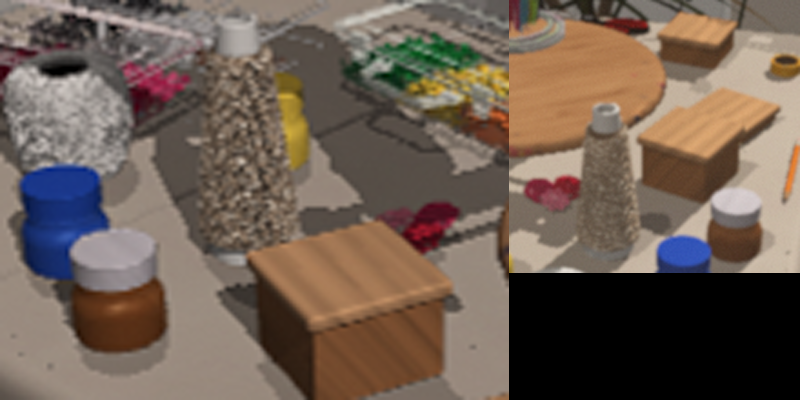

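The crop confirms the choices: amber jar with a grey lid at side (251,224), glittering cone with its top at (285,161), and red three-flower posy at scene (234,270). Now positions.

```bash
python3 - <<'E'
from h import *
import pickle
s,c,w=[pickle.load(open(n+"0.pkl","rb")) for n in("side","scene","wrist")]
p=lambda *a:print(a[0],*[np.round(x,3) for x in a[1:]])
p("jar",onz(s,251.4,223.8,.055),onz(c,334.7,276.5,.055))
p("cone top",onz(s,285.2,161,.15),onz(c,263.3,225.5,.15))
p("posy",onz(c,234,270,.012),onz(s,336,215,.012))
p("tape",onz(w,241,252,.015),onz(s,421,334,.01),onz(c,362,201,.01))
def quad(im,u,v,h,nm):
    hsv=cv2.cvtColor(im["color"],cv2.COLOR_RGB2HSV);m=cv2.inRange(hsv,(8,60,150),(22,170,255))
    k,l,st,ce=cv2.connectedComponentsWithStats(cv2.morphologyEx(m,cv2.MORPH_OPEN,np.ones((3,3))));i=l[v,u]
    pts=np.argwhere(l==i)[:,::-1].astype(np.float32)
    P=np.array([onz(im,x,y,h)[:2] for x,y in pts[:: max(1,len(pts)//1500)]],np.float32)
    print(nm,st[i],cv2.minAreaRect(P*1000))
quad(s,317,230,.06,"hi side");quad(s,362,278,.02,"lo side");quad(s,478,291,.04,"mid side")
quad(w,235,75,.02,"lo wrist");quad(w,365,255,.04,"mid wrist");quad(c,313,181,.04,"mid scene")
E
```

```text
jar [0.394 0.343 0.055] [0.391 0.354 0.055]
cone top [0.504 0.393 0.15 ] [0.501 0.403 0.15 ]
posy [0.593 0.355 0.012] [0.603 0.351 0.012]
tape [ 0.495 -0.055  0.015] [ 0.494 -0.06   0.01 ] [ 0.488 -0.05   0.01 ]
hi side [290 216  54  28 782] ((488.11260986328125, 244.25865173339844), (89.77477264404297, 84.2086181640625), 84.01795959472656)
lo side [ 333  261   59   35 1072] ((498.2374267578125, 106.35223388671875), (88.33291625976562, 82.80644989013672), 81.03657531738281)
mid side [459 277  43  26 247] ((622.8118896484375, -52.04213333129883), (16.080951690673828, 84.75906372070312), 2.4621822834014893)
lo wrist [  182    13   107   122 10428] ((499.8065490722656, 109.32061004638672), (85.63134765625, 85.5012435913086), 80.74053955078125)
mid wrist [ 317  211   94   88 7552] ((616.9669799804688, -49.92108917236328), (85.38695526123047, 84.3253173828125), 4.19639253616333)
mid scene [293 172  41  18 480] ((614.69580078125, -47.15389633178711), (86.20703887939453, 85.49541473388672), 2.266739845275879)
```

```bash
python3 -m jog '[[[4,-0.7,0,0,0,0],[8,-1.4,0,0,0,0],[12,-2.1,0,0,0,0],[16,-2.8,0,0,0,0],[20,-3.5,0,0,0,0],[24,-4.2,0,0,0,0],[28,-4.9,0,0,0,0],[32,-5.6,0,0,0,0],[36,-6.3,0,0,0,0],[39,-7,0,0,0,0]]]' 1
python3 -m jog '[[[0,0,0,0,0,0],[0,0,0,0,0,0],[0,0,0,0,0,0],[0,0,0,0,0,0],[0,0,0,0,0,0],[0,0,0,0,0,0],[0,0,0,0,0,0],[0,0,0,0,0,0],[0,0,0,0,0,0],[0,0,0,0,0,0]]]'
python3 - <<'E'
from h import *
import pickle
im=get_image("wrist");save(im,"pics/w1.png");pickle.dump(im,open("w1.pkl","wb"));print(sense()["tool_pos"],sense()["ee_rot"])
E
```

```text
clock: 0.98
tool_pos: [0.5038, 0.3929, 0.2384]
ee_rot: [-3.141, -0.0, 1.572]
force: [-0.1, 0.0, 0.4]
grip_width: 0.0878
grip_force: 0.0
clock: 1.82
tool_pos: [0.5051, 0.3898, 0.2388]
ee_rot: [3.142, -0.0, 1.571]
force: [-0.8, 0.5, -0.3]
grip_width: 0.0881
grip_force: 0.0
[0.50507509 0.3899327  0.23877128] [ 3.14152514e+00 -8.70498190e-05  1.57064999e+00]
```

View pics/w1.png

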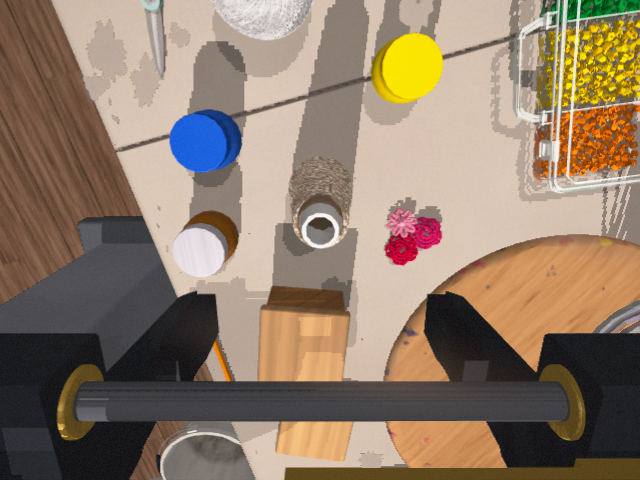

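The wrist view shows the cone's top ring at (320,231), the jar lid at (200,249), and the posy as three flowers around (412,238).

```bash
python3 - <<'E'
from h import *
import pickle
im=pickle.load(open("w1.pkl","rb"))
hsv=cv2.cvtColor(im["color"],cv2.COLOR_RGB2HSV)
print("cone",onz(im,320,231,.15).round(4)," jar",onz(im,200,249,.055).round(4))
m=((hsv[...,0]>165)|(hsv[...,0]<6))&(hsv[...,1]>85);m=m.astype(np.uint8);m[:200]=0;m[275:]=0;m[:,:378]=0;m[:,450:]=0
k,l,st,ce=cv2.connectedComponentsWithStats(m);print(st)
pts=np.argwhere(m)[:,::-1]
P=np.array([onz(im,x,y,.014)[:2]*1000 for x,y in pts],np.float32);h=cv2.convexHull(P)[:,0]
print(cv2.minAreaRect(P),P.min(0),P.max(0),cv2.minEnclosingCircle(P))
for a in range(-45,90,5):
    t=np.radians(a);x=h@[np.cos(t),np.sin(t)];y=h@[-np.sin(t),np.cos(t)];print(a,np.ptp(x).round(1),np.ptp(y).round(1))
for u,v in((402,222),(427,232),(401,250)):print(onz(im,u,v,.016).round(4))
w=cv2.inRange(hsv,(0,0,150),(180,50,255));w[:, :160]=0;w[:,240:]=0;w[:215]=0;w[285:]=0
k,l,st,ce=cv2.connectedComponentsWithStats(w);i=l[249,200];q=np.argwhere(l==i)[:,::-1].astype(np.float32);e=cv2.fitEllipse(cv2.convexHull(q));print("lid",e,onz(im,*e[0],.055))
E
```

```text
cone [0.5056 0.399  0.15  ]  jar [0.3972 0.3524 0.055 ]
[[     0      0    640    480 305166]
 [   384    208     58     58   2034]]
((598.9996337890625, 348.94659423828125), (59.743896484375, 55.94704818725586), 86.14124298095703) [570.24176 319.63217] [627.03064 379.91058] ((595.19921875, 350.24298095703125), 32.13332748413086)
-45 56.9 61.4
-40 58.0 61.4
-35 59.0 61.1
-30 59.4 60.7
-25 59.5 59.9
-20 59.1 58.5
-15 58.6 57.9
-10 57.7 58.5
-5 56.3 59.5
0 56.8 60.3
5 57.5 60.7
10 58.5 60.7
15 59.1 60.3
20 59.8 59.3
25 60.8 58.0
30 61.4 56.2
35 61.6 55.0
40 61.3 55.5
45 61.4 56.9
50 61.4 58.0
55 61.1 59.0
60 60.7 59.4
65 59.9 59.5
70 58.5 59.1
75 57.9 58.6
80 58.5 57.7
85 59.5 56.3
[0.5863 0.3662 0.016 ]
[0.6118 0.3558 0.016 ]
[0.5872 0.3368 0.016 ]
lid ((201.06588745117188, 253.37496948242188), (80.49011993408203, 101.57207489013672), 131.94052124023438) [0.39777225 0.34820371 0.055     ]
```

Each measurement is consistent with the stated sizes (lid, cone, the 60 mm posy extent and its heights). Descend on the cone and grip.

```bash
python3 -m jog '[[[0.4,0,2,0,0,0],[0.8,-0.1,5,0,0,0],[0.8,-0.1,8,0,0,0],[0.8,-0.1,11,0,0,0],[0.8,-0.1,13.5,0,0,0],[0.8,-0.1,15,0,0,0],[0.8,-0.1,15.3,0,0,0],[0.8,-0.1,15.3,0,0,0],[0.8,-0.1,15.3,0,0,0],[0.8,-0.1,15.3,0,0,0]]]' 1
python3 -m jog '[[[0,0,0,0,0,0],[0,0,0,0,0,0],[0,0,0,0,0,0],[0,0,0,0,0,0],[0,0,0,0,0,0],[0,0,0,0,0,0],[0,0,0,0,0,0],[0,0,0,0,0,0],[0,0,0,0,0,0],[0,0,0,0,0,0]]]' 0
```

```text
clock: 2.7
tool_pos: [0.5052, 0.3987, 0.0876]
ee_rot: [3.139, -0.001, 1.571]
force: [0.8, -0.3, 0.3]
grip_width: 0.088
grip_force: 0.0
clock: 3.53
tool_pos: [0.5041, 0.398, 0.0857]
ee_rot: [3.141, -0.0, 1.571]
force: [0.7, 1.0, 1.1]
grip_width: 0.0475
grip_force: 29.9
```

```bash
python3 -m jog '[[[0,0,-1,0,0,0],[0,0,-2.5,0,0,0],[0,0,-4.5,0,0,0],[0,0,-6.5,0,0,0],[0,0,-8.5,0,0,0],[0,0,-9.5,0,0,0],[0,0,-10,0,0,0],[-1,0,-10,0,0,0],[-3,0,-10,0,0,0],[-5,-0.1,-10,0,0,0]]]' 0
python3 -m jog '[[[-3,0,0,0,0,0],[-6,-0.1,0,0,0,0],[-9,-0.1,0,0,0,0],[-12,-0.2,0,0,0,0],[-15,-0.3,0,0,0,0],[-18,-0.3,0,0,0,0],[-20.5,-0.4,0,0,0,0],[-22.5,-0.4,0,0,0,0],[-23.5,-0.4,0,0,0,0],[-23.9,-0.4,0,0,0,0]]]' 0
python3 -m jog '[[[0,0,0,0,0,0],[0,0,1.5,0,0,0],[0,0,3,0,0,0],[0,0,4,0,0,0],[0,0,4.5,0,0,0],[0,0,4.5,0,0,0],[0,0,4.5,0,0,0],[0,0,4.5,0,0,0],[0,0,4.5,0,0,0],[0,0,4.5,0,0,0]]]' 0
python3 - <<'E'
from h import *
import pickle
o=[]
for n,z,b in(("side",.15,(290,430,110,310)),("scene",.15,(240,380,90,290))):
    im=get_image(n);pickle.dump(im,open(n+"1.pkl","wb"));o.append(cv2.resize(im["color"][b[2]:b[3],b[0]:b[1]],(400,571),interpolation=cv2.INTER_CUBIC))
cv2.imwrite("pics/p2.png",np.hstack(o)[...,::-1])
E
```

```text
clock: 4.37
tool_pos: [0.502, 0.3469, 0.184]
ee_rot: [-3.139, 0.001, 1.572]
force: [0.5, -1.2, -1.2]
grip_width: 0.0477
grip_force: 29.8
clock: 5.2
tool_pos: [0.4982, 0.1073, 0.1846]
ee_rot: [-3.14, 0.0, 1.569]
force: [0.1, -0.2, -1.3]
grip_width: 0.0475
grip_force: 29.8
clock: 6.03
tool_pos: [0.4995, 0.1091, 0.1414]
ee_rot: [3.14, -0.0, 1.571]
force: [1.1, -0.5, -1.2]
grip_width: 0.0476
grip_force: 29.8
```

View pics/p2.png

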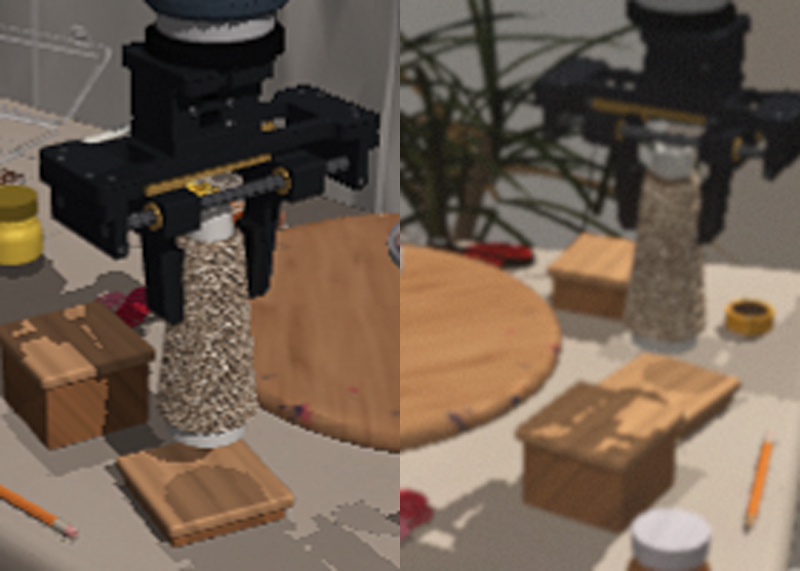

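The cone hangs upright in the grip, its foot about 35 mm above the low riser: side (362,264), scene (333,210). Check the foot's position against the riser.

```bash
python3 - <<'E'
from h import *
import pickle
s,c=[pickle.load(open(n+"1.pkl","rb")) for n in("side","scene")]
# bottom ellipse centre ~ lower rim front minus; use left/right rim mids
print(onz(s,290+205*.35,110+435*.35,.055),onz(c,240+264*.35,90+335*.35,.055))
print(onz(s,290+207*.35,110+492*.35,.02),"riser seen")
E
```

```text
[0.49590085 0.10234102 0.055     ] [0.5020857  0.10207226 0.055     ]
[0.49111278 0.09240068 0.02      ] riser seen
```

```bash
python3 -m jog '[[[0.2,0,0.5,0,0,0],[0.2,0,1.2,0,0,0],[0.2,0,1.9,0,0,0],[0.2,0,2.5,0,0,0],[0.2,0,3,0,0,0],[0.2,0,3.3,0,0,0],[0.2,0,3.4,0,0,0],[0.2,0,3.5,0,0,0],[0.2,0,3.5,0,0,0],[0.2,0,3.5,0,0,0]]]' 0
python3 -m jog '[[[0,0,0,0,0,0],[0,0,0,0,0,0],[0,0,0,0,0,0],[0,0,0,0,0,0],[0,0,0,0,0,0],[0,0,0,0,0,0],[0,0,0,0,0,0],[0,0,0,0,0,0],[0,0,0,0,0,0],[0,0,0,0,0,0]]]' 1
python3 -m jog '[[[0,0,-1,0,0,0],[0,0,-2.5,0,0,0],[0,0,-4.5,0,0,0],[0,0,-6.5,0,0,0],[0,0,-9,0,0,0],[0,0,-11,0,0,0],[0,0,-13,0,0,0],[1,0,-14,0,0,0],[3,0,-14,0,0,0],[5,0,-14,0,0,0]]]' 1
python3 - <<'E'
from h import *
import pickle
im=get_image("wrist");pickle.dump(im,open("w3.pkl","wb"));save(im,"pics/w3.png")
E
```

```text
clock: 6.97
tool_pos: [0.4993, 0.111, 0.1059]
ee_rot: [3.141, -0.0, 1.571]
force: [0.9, 0.6, -0.7]
grip_width: 0.0479
grip_force: 29.8
clock: 7.8
tool_pos: [0.499, 0.111, 0.1057]
ee_rot: [-3.141, -0.0, 1.571]
force: [0.5, -0.4, -0.3]
grip_width: 0.0881
grip_force: 0.0
clock: 8.63
tool_pos: [0.4995, 0.1618, 0.2471]
ee_rot: [3.139, -0.0, 1.569]
force: [0.6, 0.6, 0.3]
grip_width: 0.0876
grip_force: 0.0
```

View pics/w3.png

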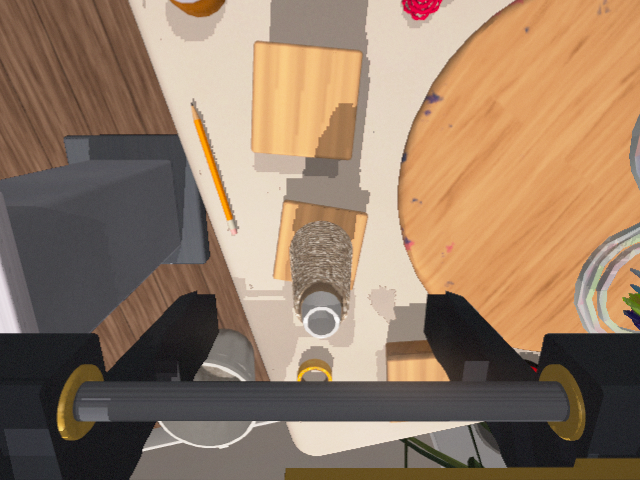

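The cone stands on the low riser, its top ring at (321,322). The high riser's corners are at (255,42), (361,50), (351,160), (251,153).

```bash
python3 - <<'E'
from h import *
import pickle
im=pickle.load(open("w3.pkl","rb"))
print("cone",onz(im,321,322,.17))
C=[onz(im,u,v,.06) for u,v in((255,42),(361,50),(351,158),(252,153))];print("hi",np.mean(C,0),[np.linalg.norm(C[i]-C[i-1]).round(3) for i in range(4)])
C=[onz(im,u,v,.02) for u,v in((286,201),(367,214))];print("lo top edge",C,np.mean(C,0))
E
```

```text
cone [0.50063524 0.11261127 0.17      ]
hi [0.48824835 0.24876958 0.06      ] [np.float64(0.085), np.float64(0.082), np.float64(0.083), np.float64(0.083)]
lo top edge [array([0.46704684, 0.15863952, 0.02      ]), array([0.5469028, 0.1452144, 0.02     ])] [0.50697482 0.15192696 0.02      ]
```

```bash
python3 -m jog '[[[2,-1.1,0,0,0,0],[5,-2.7,0,0,0,0],[8,-4.4,0,0,0,0],[11,-6,0,0,0,0],[14,-7.6,2,0,0,0],[17,-9.2,4,0,0,0],[18.9,-10.3,7,0,0,0],[18.9,-10.3,10,0,0,0],[18.9,-10.3,13,0,0,0],[18.9,-10.3,15,0,0,0]]]' 1
python3 -m jog '[[[0,0,2,0,0,0],[0,0,4,0,0,0],[0,0,6,0,0,0],[0,0,7.5,0,0,0],[0,0,8.3,0,0,0],[0,0,8.5,0,0,0],[0,0,8.5,0,0,0],[0,0,8.5,0,0,0],[0,0,8.5,0,0,0],[0,0,8.5,0,0,0]]]' 1
python3 -m jog '[[[0,0,0,0,0,0],[0,0,0,0,0,0],[0,0,0,0,0,0],[0,0,0,0,0,0],[0,0,0,0,0,0],[0,0,0,0,0,0],[0,0,0,0,0,0],[0,0,0,0,0,0],[0,0,0,0,0,0],[0,0,0,0,0,0]]]' 0
python3 -m jog '[[[0,0,-1,0,0,0],[0,0,-3,0,0,0],[0,0,-5,0,0,0],[0,0,-7,0,0,0],[0,0,-9,0,0,0],[0,0,-11,0,0,0],[0,0,-12,0,0,0],[0,0,-12,0,0,0],[0,0,-12,0,0,0],[0,0,-12,0,0,0]]]' 0
python3 - <<'E'
from h import *
import pickle
im=get_image("wrist");pickle.dump(im,open("w4.pkl","wb"));im2=get_image("side")
cv2.imwrite("pics/w4.png",np.hstack([im["color"][100:460,160:480],cv2.resize(im2["color"][120:270,190:350],(384,360))])[...,::-1])
E
```

```text
clock: 9.52
tool_pos: [0.3936, 0.3501, 0.0928]
ee_rot: [-3.138, 0.002, 1.573]
force: [0.7, 0.4, -1.3]
grip_width: 0.0881
grip_force: 0.0
clock: 10.35
tool_pos: [0.3967, 0.3505, 0.0118]
ee_rot: [3.14, -0.001, 1.571]
force: [0.0, 0.5, -0.3]
grip_width: 0.0884
grip_force: 0.0
clock: 11.18
tool_pos: [0.3959, 0.35, 0.0107]
ee_rot: [-3.141, 0.0, 1.571]
force: [-1.6, 0.0, 2.8]
grip_width: 0.053
grip_force: 30.0
clock: 12.02
tool_pos: [0.3953, 0.3496, 0.1296]
ee_rot: [-3.14, 0.001, 1.571]
force: [-0.7, -0.3, -0.1]
grip_width: 0.0529
grip_force: 30.0
```

View pics/w4.png

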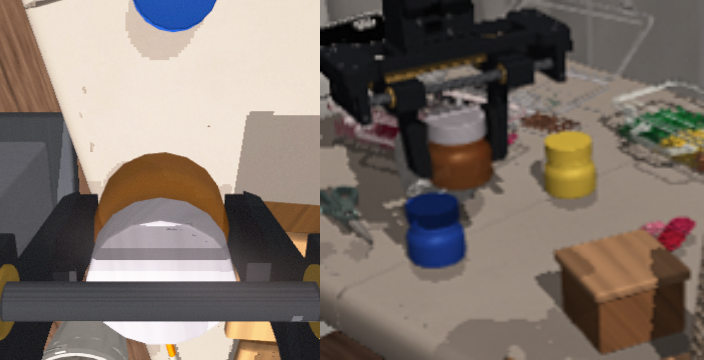

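The jar is held upright, its lid centre at about wrist (323,370).

```bash
python3 - <<'E'
from h import *
import pickle
im=pickle.load(open("w4.pkl","rb"));print(onz(im,323,370,.174),onz(im,323,298,.174),onz(im,323,442,.174))
E
python3 -m jog '[[[-1,1,-0.5,0,0,0],[-2.5,2.3,-0.5,0,0,0],[-4,3.7,-0.5,0,0,0],[-5.5,5,-0.5,0,0,0],[-7,6.4,-0.5,0,0,0],[-8.5,7.8,-0.5,0,0,0],[-9.7,8.8,-0.5,0,0,0],[-10.2,9.3,-0.5,0,0,0],[-10.2,9.3,-0.5,0,0,0],[-10.2,9.3,-0.5,0,0,0]]]' 0
```

```text
[0.39685474 0.35551402 0.174     ] [0.39683256 0.3802486  0.174     ] [0.39688037 0.32705057 0.174     ]
clock: 12.95
tool_pos: [0.4885, 0.248, 0.135]
ee_rot: [-3.14, 0.0, 1.57]
force: [0.4, 0.8, -0.6]
grip_width: 0.0526
grip_force: 30.0
```

```bash
python3 -m jog '[[[-0.3,0,1,0,0,0],[-0.3,0,2.5,0,0,0],[-0.3,0,4,0,0,0],[-0.3,0,5,0,0,0],[-0.3,0,5.7,0,0,0],[-0.3,0,6.1,0,0,0],[-0.3,0,6.3,0,0,0],[-0.3,0,6.4,0,0,0],[-0.3,0,6.4,0,0,0],[-0.3,0,6.4,0,0,0]]]' 0
python3 -m jog '[[[0,0,0,0,0,0],[0,0,0,0,0,0],[0,0,0,0,0,0],[0,0,0,0,0,0],[0,0,0,0,0,0],[0,0,0,0,0,0],[0,0,0,0,0,0],[0,0,0,0,0,0],[0,0,0,0,0,0],[0,0,0,0,0,0]]]' 1
python3 -m jog '[[[0,0,-1,0,0,0],[0,0,-2.5,0,0,0],[0,0,-4.5,0,0,0],[0,0,-6.5,0,0,0],[0,0,-9,0,0,0],[0,0,-11,0,0,0],[0,0,-13,0,0,0],[0,0,-15,0,0,0],[0,0,-17,0,0,0],[0,0,-17,0,0,0]]]' 1
python3 - <<'E'
from h import *
import pickle
im=get_image("wrist");pickle.dump(im,open("w5.pkl","wb"));save(im,"pics/w5.png")
E
```

```text
clock: 13.78
tool_pos: [0.4895, 0.2452, 0.0723]
ee_rot: [3.141, -0.0, 1.571]
force: [-0.1, -0.5, -1.3]
grip_width: 0.0527
grip_force: 30.0
clock: 14.62
tool_pos: [0.489, 0.245, 0.0717]
ee_rot: [-3.142, -0.0, 1.571]
force: [0.0, 0.4, 0.1]
grip_width: 0.0883
grip_force: 0.0
clock: 15.45
tool_pos: [0.4912, 0.2457, 0.2471]
ee_rot: [3.134, -0.002, 1.571]
force: [0.9, -0.7, 1.2]
grip_width: 0.088
grip_force: 0.0
```

View pics/w5.png

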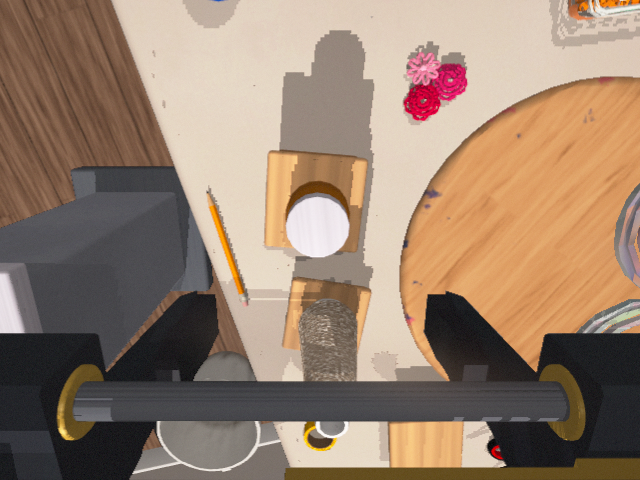

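The jar stands on the high riser, lid centre at (318,225). The cone is undisturbed.

```bash
python3 - <<'E'
from h import *
import pickle
im=pickle.load(open("w5.pkl","rb"));print(sense()["tool_pos"])
hsv=cv2.cvtColor(im["color"],cv2.COLOR_RGB2HSV)
w=cv2.inRange(hsv,(0,0,150),(180,60,255));k,l,st,ce=cv2.connectedComponentsWithStats(w);i=l[225,318];print(st[i],ce[i])
print("jar",onz(im,*ce[i],.115))
C=[onz(im,u,v,.06) for u,v in((269,151),(367,158),(358,252),(264,247))];print("hi",np.mean(C,0),[np.linalg.norm(C[i]-C[i-1]).round(3) for i in range(4)])
w=pickle.load(open("wrist0.pkl","rb"));hsv=cv2.cvtColor(w["color"],cv2.COLOR_RGB2HSV);m=cv2.inRange(hsv,(12,110,70),(34,255,255));m[:215]=0;m[285:]=0;m[:,:210]=0;m[:,275:]=0
m=cv2.morphologyEx(m,cv2.MORPH_OPEN,np.ones((2,2)))
print("tape",cv2.boundingRect(m))
E
```

```text
[0.49040766 0.24541722 0.24474061]
[  111     0   529   381 88806] [340.80521586 129.00899714]
jar [0.50710968 0.31514995 0.115     ]
hi [0.48827073 0.24936232 0.06      ] [np.float64(0.086), np.float64(0.083), np.float64(0.085), np.float64(0.086)]
tape (221, 232, 42, 42)
```

```bash
python3 -m jog '[[[-2,0,0,0,0,0],[-5.5,0.1,0,0,0,0],[-9,0.2,0,0,0,0],[-12.5,0.2,0,0,0,0],[-16,0.3,0,0,0,0],[-19.5,0.4,0,0,0,0],[-23,0.5,0,0,0,0],[-26.5,0.6,0,0,0,0],[-29.5,0.6,0,0,0,0],[-30,0.6,0,0,0,0]]]' 1
python3 -m jog '[[[0,0,3,0,0,0],[0,0,6,0,0,0],[0,0,9,0,0,0],[0,0,12,0,0,0],[0,0,14,0,0,0],[0,0,15,0,0,0],[0,0,15,0,0,0],[0,0,15,0,0,0],[0,0,15,0,0,0],[0,0,15,0,0,0]]]' 1
python3 - <<'E'
from h import *
import pickle
w=pickle.load(open("w5.pkl","rb"));print("jar",onz(w,318,225,.115))
im=get_image("wrist");pickle.dump(im,open("w6.pkl","wb"));save(im,"pics/w6.png");print(sense()["tool_pos"])
E
```

```text
clock: 16.33
tool_pos: [0.4943, -0.0589, 0.2406]
ee_rot: [-3.14, 0.001, 1.567]
force: [0.3, 0.1, 0.3]
grip_width: 0.0879
grip_force: 0.0
clock: 17.17
tool_pos: [0.4962, -0.0553, 0.0933]
ee_rot: [3.139, 0.001, 1.571]
force: [0.5, 0.3, 0.9]
grip_width: 0.0883
grip_force: 0.0
jar [0.49117636 0.24622388 0.115     ]
[ 0.4961407  -0.05528944  0.09323469]
```

View pics/w6.png

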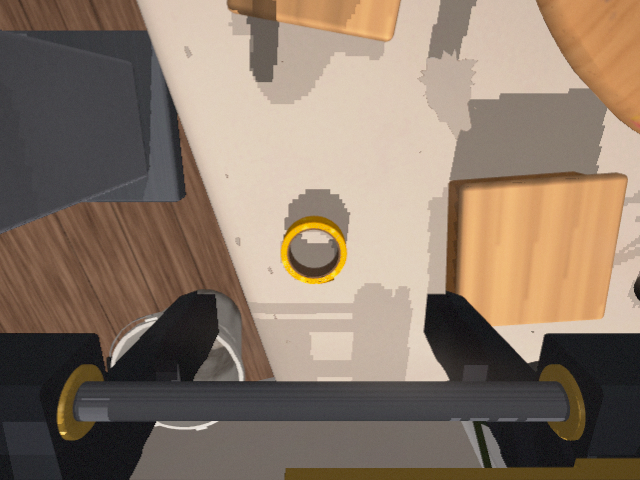

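The tape ring's centre is at (314,249), clear of the mid riser.

```bash
python3 - <<'E'
from h import *
import pickle
im=pickle.load(open("w6.pkl","rb"));print(onz(im,314,249,.015),onz(im,281,249,.015)[0]-onz(im,347,249,.015)[0],sense()["tool_pos"])
C=[onz(im,u,v,.04) for u,v in((457,182),(626,174),(604,319),(461,326))];print("mid",np.mean(C,0),[np.linalg.norm(C[i]-C[i-1]).round(3) for i in range(4)])
E
```

```text
[ 0.49321744 -0.05444972  0.015     ] -0.040446926079076684 [ 0.4961407  -0.05528944  0.09323469]
mid [ 0.61571911 -0.04895008  0.04      ] [np.float64(0.085), np.float64(0.087), np.float64(0.085), np.float64(0.083)]
```

```bash
python3 -m jog '[[[0.1,-0.2,2,0,0,0],[0.1,-0.2,4,0,0,0],[0.1,-0.2,6,0,0,0],[0.1,-0.2,7.5,0,0,0],[0.1,-0.2,8.4,0,0,0],[0.1,-0.2,8.8,0,0,0],[0.1,-0.2,8.9,0,0,0],[0.1,-0.2,8.9,0,0,0],[0.1,-0.2,8.9,0,0,0],[0.1,-0.2,8.9,0,0,0]]]' 1
python3 -m jog '[[[0,0,0,0,0,0],[0,0,0,0,0,0],[0,0,0,0,0,0],[0,0,0,0,0,0],[0,0,0,0,0,0],[0,0,0,0,0,0],[0,0,0,0,0,0],[0,0,0,0,0,0],[0,0,0,0,0,0],[0,0,0,0,0,0]]]' 0
python3 -m jog '[[[0,0,-2,0,0,0],[0,0,-5,0,0,0],[0,0,-8,0,0,0],[0,0,-11,0,0,0],[0,0,-14,0,0,0],[0,0,-17,0,0,0],[0,0,-20,0,0,0],[0,0,-22,0,0,0],[0,0,-23,0,0,0],[0,0,-23,0,0,0]]]' 0
python3 - <<'E'
from h import *
import pickle
im=get_image("wrist");pickle.dump(im,open("w7.pkl","wb"));save(im,"pics/w7.png");print(sense()["tool_pos"])
E
```

```text
clock: 18.05
tool_pos: [0.4938, -0.0543, 0.0037]
ee_rot: [3.14, 0.001, 1.571]
force: [-0.0, -0.3, 0.6]
grip_width: 0.0885
grip_force: 0.0
clock: 18.88
tool_pos: [0.493, -0.054, 0.0027]
ee_rot: [-3.142, -0.0, 1.571]
force: [0.4, 0.0, 0.3]
grip_width: 0.0394
grip_force: 30.0
clock: 19.72
tool_pos: [0.4943, -0.0544, 0.2351]
ee_rot: [3.137, 0.002, 1.571]
force: [-0.3, -0.1, -0.5]
grip_width: 0.0391
grip_force: 30.0
[ 0.4933435  -0.05408528  0.23304208]
```

View pics/w7.png

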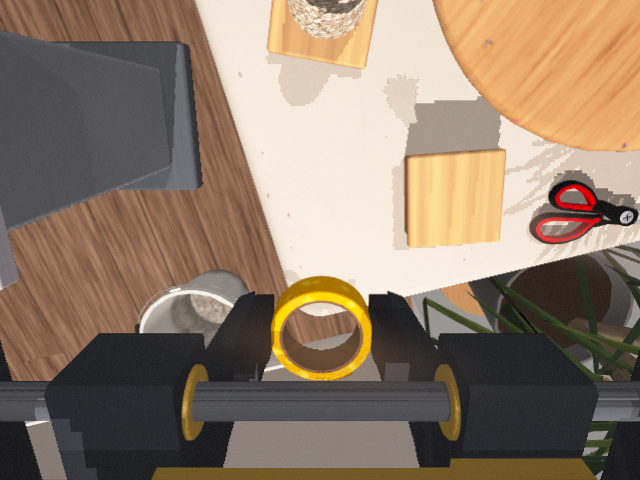

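The tape is held flat, top face about (321,329). Carry it to the jar, stopping above it.

```bash
python3 - <<'E'
from h import *
import pickle
im=pickle.load(open("w7.pkl","rb"));print(onz(im,321.5,330,.2455),onz(im,272,330,.2455)[0]-onz(im,371,330,.2455)[0])
E
python3 -m jog '[[[2,0,0,0,0,0],[5.5,0,0,0,0,0],[9,-0.1,0,0,0,0],[12.5,-0.1,0,0,0,0],[16,-0.2,0,0,0,0],[19.5,-0.2,0,0,0,0],[23,-0.3,0,0,0,0],[26.5,-0.3,0,0,0,0],[29,-0.3,0,0,0,0],[30,-0.3,0,0,0,0]]]' 0
python3 -m jog '[[[0,0,2,0,0,0],[0,0,4,0,0,0],[0,0,6,0,0,0],[0,0,7.5,0,0,0],[0,0,8.5,0,0,0],[0,0,9,0,0,0],[0,0,9,0,0,0],[0,0,9,0,0,0],[0,0,9,0,0,0],[0,0,9,0,0,0]]]' 0
python3 - <<'E'
from h import *
import pickle
o=[]
for n,b in(("side",(260,400,120,270)),("scene",(240,380,150,300))):
    im=get_image(n);pickle.dump(im,open(n+"8.pkl","wb"));o.append(cv2.resize(im["color"][b[2]:b[3],b[0]:b[1]],(400,428),interpolation=cv2.INTER_CUBIC))
cv2.imwrite("pics/p8.png",np.hstack(o)[...,::-1]);print(sense()["tool_pos"])
E
```

```text
[ 0.4953588  -0.05539723  0.2455    ] -0.03937343850905606
clock: 20.6
tool_pos: [0.4882, 0.2488, 0.2299]
ee_rot: [-3.137, 0.0, 1.574]
force: [-0.5, 0.2, -0.0]
grip_width: 0.0392
grip_force: 30.0
clock: 21.43
tool_pos: [0.4908, 0.2461, 0.1438]
ee_rot: [3.14, -0.0, 1.571]
force: [-0.4, -0.1, -0.3]
grip_width: 0.0393
grip_force: 30.0
[0.49054888 0.24615643 0.14360274]
```

View pics/p8.png

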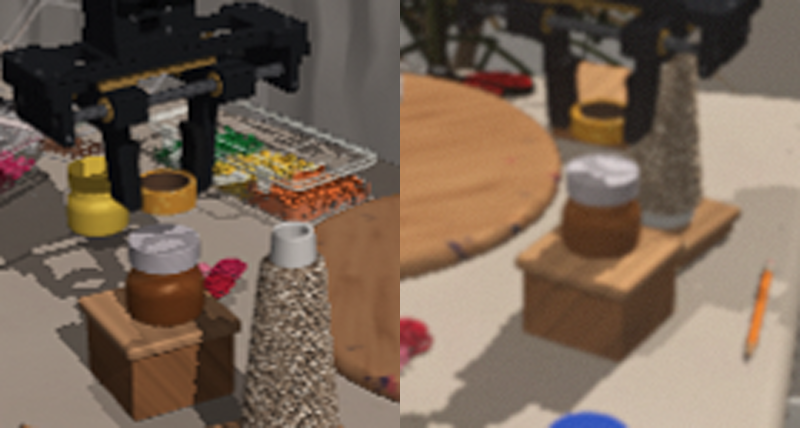

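Held tape: side crop (168,183), scene crop (603,112). Jar lid: (165,243) and (603,171). Compare the two in world coordinates.

```bash
python3 - <<'E'
from h import *
import pickle
k=.35;s,c=[pickle.load(open(n+"8.pkl","rb")) for n in("side","scene")]
print("side",onz(s,260+168*k,120+183*k,.156),onz(s,260+165*k,120+243*k,.115))
print("scene",onz(c,240+201*k,150+110*k,.156),onz(c,240+203*k,150+171*k,.115))
E
```

```text
side [0.49291502 0.23817884 0.156     ] [0.4880107  0.23582388 0.115     ]
scene [0.49050823 0.24369732 0.156     ] [0.48618904 0.2478212  0.115     ]
```

```bash
python3 -m jog '[[[0,-0.2,0.5,0,0,0],[0,-0.2,1,0,0,0],[0,-0.2,1.5,0,0,0],[0,-0.2,2,0,0,0],[0,-0.2,2.3,0,0,0],[0,-0.2,2.5,0,0,0],[0,-0.2,2.5,0,0,0],[0,-0.2,2.6,0,0,0],[0,-0.2,2.6,0,0,0],[0,-0.2,2.6,0,0,0]]]' 0
python3 -m jog '[[[0,0,0,0,0,0],[0,0,0,0,0,0],[0,0,0,0,0,0],[0,0,0,0,0,0],[0,0,0,0,0,0],[0,0,0,0,0,0],[0,0,0,0,0,0],[0,0,0,0,0,0],[0,0,0,0,0,0],[0,0,0,0,0,0]]]' 1
python3 -m jog '[[[0,0,-0.5,0,0,0],[0,0,-1.5,0,0,0],[0,0,-3,0,0,0],[0,0,-5,0,0,0],[0,0,-7,0,0,0],[0,0,-9,0,0,0],[0,0,-11,0,0,0],[0,0,-12.5,0,0,0],[0,0,-12.5,0,0,0],[0,0,-12.5,0,0,0]]]' 1
python3 - <<'E'
from h import *
import pickle
im=get_image("wrist");pickle.dump(im,open("w9.pkl","wb"));save(im,"pics/w9.png");print(sense()["tool_pos"])
E
```

```text
clock: 22.37
tool_pos: [0.4882, 0.2461, 0.1177]
ee_rot: [3.141, 0.0, 1.571]
force: [-3.6, -2.4, 8.6]
grip_width: 0.0393
grip_force: 30.0
clock: 23.2
tool_pos: [0.488, 0.246, 0.1167]
ee_rot: [-3.142, 0.0, 1.571]
force: [-0.2, 0.2, -0.1]
grip_width: 0.0881
grip_force: 0.0
clock: 24.03
tool_pos: [0.4886, 0.2462, 0.2431]
ee_rot: [3.139, -0.001, 1.571]
force: [0.1, 0.2, -0.4]
grip_width: 0.0881
grip_force: 0.0
[0.48787306 0.24597498 0.24169962]
```

View pics/w9.png

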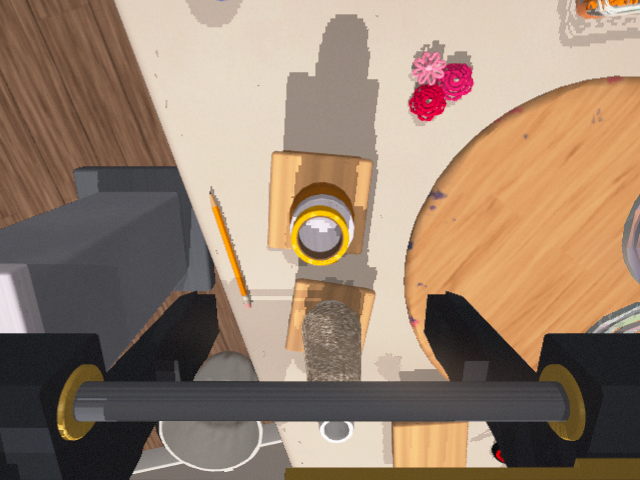

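The tape lies flat on the lid, ring centre (320,237) with the lid showing evenly at left and right. The posy is around (441,87).

```bash
python3 - <<'E'
from h import *
import pickle
im=pickle.load(open("w9.pkl","rb"));print("tape",onz(im,320,237,.13),"lid L/R x",onz(im,290.5,225,.115)[0],onz(im,354.5,225,.115)[0])
hsv=cv2.cvtColor(im["color"],cv2.COLOR_RGB2HSV)
m=(((hsv[...,0]>165)|(hsv[...,0]<6))&(hsv[...,1]>85)).astype(np.uint8);m[:40]=0;m[135:]=0;m[:,:400]=0;m[:,490:]=0
P=np.array([onz(im,x,y,.014)[:2]*1000 for x,y in np.argwhere(m)[:,::-1]],np.float32)
print(P.min(0),P.max(0),(P.min(0)+P.max(0))/2)
print(P.mean(0))
for u,v in((428,68),(456,81),(428,103)):print(onz(im,u,v,.016).round(4))
E
```

```text
tape [0.48933758 0.24341593 0.13      ] lid L/R x 0.46772395041298215 0.5147112434755547
[569.98975 318.87912] [627.4341 376.0948] [598.7119  347.48694]
[596.0714  348.58173]
[0.5852 0.363  0.016 ]
[0.6112 0.3523 0.016 ]
[0.5877 0.3337 0.016 ]
```

```bash
python3 -m jog '[[[1.5,1.6,0,0,0,0],[3.5,3.7,0,0,0,0],[5.5,5.9,0,0,0,0],[7.5,8,0,0,0,0],[9.3,10,0,0,0,0],[10.3,11.1,1,0,0,0],[10.3,11.1,4,0,0,0],[10.3,11.1,7,0,0,0],[10.3,11.1,10,0,0,0],[10.3,11.1,12,0,0,0]]]' 1
python3 -m jog '[[[0,0,1,0,0,0],[0,0,2,0,0,0],[0,0,2,0,0,0],[0,0,2,0,0,0],[0,0,2,0,0,0],[0,0,2,0,0,0],[0,0,2,0,0,0],[0,0,2,0,0,0],[0,0,2,0,0,0],[0,0,2,0,0,0]]]' 1
python3 - <<'E'
from h import *
import pickle
im=get_image("wrist");pickle.dump(im,open("w10.pkl","wb"));print(sense()["tool_pos"])
hsv=cv2.cvtColor(im["color"],cv2.COLOR_RGB2HSV)
m=(((hsv[...,0]>165)|(hsv[...,0]<6))&(hsv[...,1]>85)).astype(np.uint8);m=cv2.morphologyEx(m,cv2.MORPH_CLOSE,np.ones((7,7)))
k,l,st,ce=cv2.connectedComponentsWithStats(m);i=1+np.argmax(st[1:,4]);print(st[i],[s.tolist() for s in st[1:] if s[4]>200])
P=np.array([onz(im,x,y,.014)[:2]*1000 for x,y in np.argwhere(l==i)[:,::-1]],np.float32)
print(P.min(0),P.max(0),(P.min(0)+P.max(0))/2,cv2.minAreaRect(P))
h=cv2.convexHull(P)[:,0]
for a in range(-45,45,10):
    t=np.radians(a);x=h@[np.cos(t),np.sin(t)];y=h@[-np.sin(t),np.cos(t)];print(a,np.ptp(x).round(1),np.ptp(y).round(1))
E
```

```text
clock: 24.92
tool_pos: [0.5964, 0.348, 0.116]
ee_rot: [-3.135, 0.003, 1.571]
force: [0.5, -0.1, -0.8]
grip_width: 0.0883
grip_force: 0.0
clock: 25.75
tool_pos: [0.5992, 0.3491, 0.1021]
ee_rot: [3.141, -0.0, 1.571]
force: [0.2, -0.8, 0.6]
grip_width: 0.0881
grip_force: 0.0
[0.59905504 0.34906242 0.10193477]
[ 279  198   86   90 5012] [[279, 198, 86, 90, 5012]]
[573.6931  319.67844] [627.59424 379.67313] [600.6437  349.67578] ((599.18701171875, 347.8505859375), (58.31536102294922, 54.891090393066406), 80.24562072753906)
-45 55.3 60.8
-35 57.0 60.8
-25 57.1 59.5
-15 55.7 57.9
-5 54.5 59.3
5 55.0 60.3
15 57.0 59.7
25 59.7 57.2
35 60.5 53.7
```

```bash
python3 -m jog '[[[0,0.1,2,0,0,0],[0,0.1,4,0,0,0],[0,0.1,6,0,0,0],[0,0.1,8,0,0,0],[0,0.1,9,0,0,0],[0,0.1,9.6,0,0,0],[0,0.1,9.8,0,0,0],[0,0.1,9.8,0,0,0],[0,0.1,9.8,0,0,0],[0,0.1,9.8,0,0,0]]]' 1
python3 -m jog '[[[0,0,0,0,0,0],[0,0,0,0,0,0],[0,0,0,0,0,0],[0,0,0,0,0,0],[0,0,0,0,0,0],[0,0,0,0,0,0],[0,0,0,0,0,0],[0,0,0,0,0,0],[0,0,0,0,0,0],[0,0,0,0,0,0]]]' 0
python3 -m jog '[[[0,0,-2,0,0,0],[0,0,-5,0,0,0],[0,0,-8,0,0,0],[0,0,-11,0,0,0],[0,0,-14,0,0,0],[0,0,-17,0,0,0],[0,0,-20,0,0,0],[0,0,-23,0,0,0],[0,0,-24,0,0,0],[0,0,-24,0,0,0]]]' 0
```

```text
clock: 26.63
tool_pos: [0.601, 0.3494, 0.0052]
ee_rot: [3.139, -0.001, 1.571]
force: [0.4, 0.6, 0.0]
grip_width: 0.0884
grip_force: 0.0
clock: 27.47
tool_pos: [0.6, 0.349, 0.0037]
ee_rot: [-3.141, 0.0, 1.571]
force: [-0.1, -0.1, 0.1]
grip_width: 0.0481
grip_force: 30.0
clock: 28.3
tool_pos: [0.6017, 0.3497, 0.2476]
ee_rot: [3.135, -0.002, 1.571]
force: [1.1, -0.1, 0.1]
grip_width: 0.0484
grip_force: 30.0
```

```bash
python3 -m jog '[[[-2,0.1,0,0,0,0],[-6,0.2,0,0,0,0],[-10,0.4,0,0,0,0],[-14,0.6,0,0,0,0],[-18,0.8,0,0,0,0],[-22,1,0,0,0,0],[-26,1.2,0,0,0,0],[-30,1.3,0,0,0,0],[-34,1.4,0,0,0,0],[-37,1.5,0,0,0,0]]]' 0
python3 -m jog '[[[-1.5,0,0,0,0,0],[-2.85,0.1,1,0,0,0],[-2.85,0.1,4,0,0,0],[-2.85,0.1,7,0,0,0],[-2.85,0.1,10,0,0,0],[-2.85,0.1,13,0,0,0],[-2.85,0.1,15,0,0,0],[-2.85,0.1,16,0,0,0],[-2.85,0.1,16,0,0,0],[-2.85,0.1,16,0,0,0]]]' 0
python3 - <<'E'
from h import *
import pickle
im=get_image("wrist");pickle.dump(im,open("w11.pkl","wb"));t=sense()["tool_pos"];print(t)
hsv=cv2.cvtColor(im["color"],cv2.COLOR_RGB2HSV)
m=(((hsv[...,0]>165)|(hsv[...,0]<6))&(hsv[...,1]>85)).astype(np.uint8);m=cv2.morphologyEx(m,cv2.MORPH_CLOSE,np.ones((7,7)))
k,l,st,ce=cv2.connectedComponentsWithStats(m);print([s.tolist() for s in st[1:] if s[4]>200])
i=1+np.argmax(st[1:,4])
P=np.array([onz(im,x,y,t[2]+.012)[:2]*1000 for x,y in np.argwhere(l==i)[:,::-1]],np.float32)
print(P.min(0),P.max(0),(P.min(0)+P.max(0))/2)
s=get_image("side");print(sense()["force"]); cv2.imwrite("pics/s11.png",s["color"][...,::-1])
E
```

```text
clock: 29.13
tool_pos: [0.6136, -0.0239, 0.2405]
ee_rot: [-3.137, -0.0, 1.569]
force: [0.7, 0.9, -0.3]
grip_width: 0.0481
grip_force: 30.0
clock: 29.97
tool_pos: [0.6157, -0.0487, 0.083]
ee_rot: [-3.14, -0.001, 1.572]
force: [0.8, 0.2, -0.3]
grip_width: 0.0481
grip_force: 30.0
[ 0.61666409 -0.04908338  0.08440403]
[[466, 237, 112, 93, 4432], [268, 252, 134, 130, 11399], [252, 318, 13, 37, 211]]
[596.069   -71.66671] [646.94305  -15.475425] [621.506    -43.571068]
[ 0.10314798  0.01420996 -0.50397469]
```

```bash
python3 -m jog '[[[-0.2,0,1,0,0,0],[-0.2,0,2,0,0,0],[-0.2,0,2.8,0,0,0],[-0.2,0,3.4,0,0,0],[-0.2,0,3.8,0,0,0],[-0.2,0,4,0,0,0],[-0.2,0,4,0,0,0],[-0.2,0,4,0,0,0],[-0.2,0,4,0,0,0],[-0.2,0,4,0,0,0]]]' 0
python3 -m jog '[[[0,0,0,0,0,0],[0,0,0,0,0,0],[0,0,0,0,0,0],[0,0,0,0,0,0],[0,0,0,0,0,0],[0,0,0,0,0,0],[0,0,0,0,0,0],[0,0,0,0,0,0],[0,0,0,0,0,0],[0,0,0,0,0,0]]]' 1
python3 -m jog '[[[0,0,-1,0,0,0],[0,0,-3,0,0,0],[0,0,-5,0,0,0],[0,0,-8,0,0,0],[0,0,-11,0,0,0],[0,0,-14,0,0,0],[0,0,-17,0,0,0],[0,0,-20,0,0,0],[2,0,-20,0,0,0],[4,0,-20,0,0,0]]]' 1
python3 -m jog '[[[2,0,0,0,0,0],[4,0,0,0,0,0],[4,0,0,0,0,0],[4,0,0,0,0,0],[4,0,0,0,0,0],[4,0,0,0,0,0],[4,0,0,0,0,0],[4,0,0,0,0,0],[4,0,0,0,0,0],[4,0,0,0,0,0]]]' 1
python3 - <<'E'
from h import *
import pickle
im=get_image("wrist");pickle.dump(im,open("w12.pkl","wb"));s=get_image("side")
a=s["color"][130:370,270:550]
cv2.imwrite("pics/f.png",np.hstack([im["color"][:420,120:560],cv2.resize(a,(360,309)) if 0 else cv2.copyMakeBorder(cv2.resize(a,(360,309)),0,111,0,0,cv2.BORDER_CONSTANT)])[...,::-1]);print(sense()["tool_pos"])
E
```

```text
clock: 30.9
tool_pos: [0.616, -0.0515, 0.0437]
ee_rot: [3.142, 0.0, 1.571]
force: [0.1, -0.3, 1.5]
grip_width: 0.0479
grip_force: 30.0
clock: 31.73
tool_pos: [0.616, -0.0515, 0.0437]
ee_rot: [3.142, 0.0, 1.571]
force: [-0.2, -0.4, 0.3]
grip_width: 0.088
grip_force: 0.0
clock: 32.57
tool_pos: [0.6175, -0.0123, 0.2479]
ee_rot: [3.135, 0.001, 1.569]
force: [-1.0, 0.1, -0.2]
grip_width: 0.088
grip_force: 0.0
clock: 33.4
tool_pos: [0.616, 0.0281, 0.2436]
ee_rot: [-3.141, -0.0, 1.57]
force: [-0.9, 0.4, 0.3]
grip_width: 0.0879
grip_force: 0.0
[0.61602147 0.02827281 0.24365916]
```

View pics/f.png

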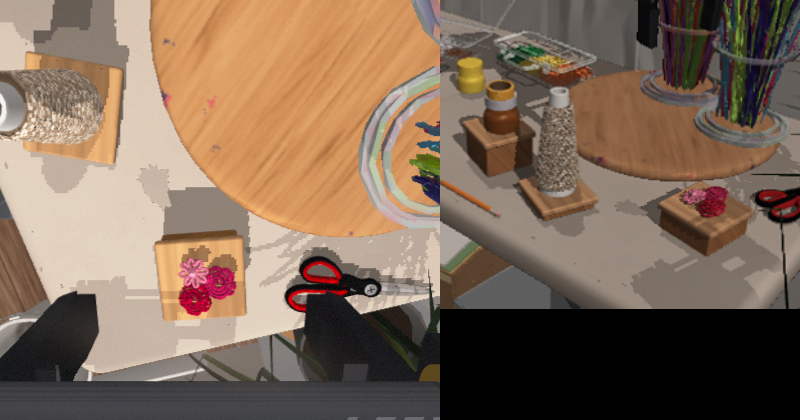

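The posy lies on the mid riser at crop (207,287). Jar with tape and the cone are all standing. Check its centring numerically.

```bash
python3 - <<'E'
from h import *
import pickle
im=pickle.load(open("w12.pkl","rb"))
hsv=cv2.cvtColor(im["color"],cv2.COLOR_RGB2HSV)
m=(((hsv[...,0]>165)|(hsv[...,0]<6))&(hsv[...,1]>85)).astype(np.uint8);m[:240]=0;m[330:]=0;m[:,:280]=0;m[:,375:]=0
for z in(.05,.056):
  P=np.array([onz(im,x,y,z)[:2]*1000 for x,y in np.argwhere(m)[:,::-1]],np.float32);print(P.min(0),P.max(0),(P.min(0)+P.max(0))/2)
C=[onz(im,120+u,v,.04) for u,v in((156,242),(244,237),(246,314),(165,321))];print(np.mean(C,0),[np.linalg.norm(C[i]-C[i-1]).round(3) for i in range(4)])
E
```

```text
[594.8097  -82.31074] [649.82477  -21.068426] [622.31726  -51.689583]
[595.1994  -78.89655] [649.2409   -18.738071] [622.22015  -48.817314]
[ 0.61886185 -0.04904484  0.04      ] [np.float64(0.085), np.float64(0.084), np.float64(0.082), np.float64(0.083)]
```

```bash
python3 -c "
from rig import hand_in
print(hand_in())"
```

```text
the job is handed in; nothing more can be done
None
```

The display is set up and handed in at about 34 s: cone on the middle (low) riser, jar with the tape roll on its lid on the left (high) riser, posy on the right (mid) riser, all measured within about 6 mm of centre and let go; the rig did not report a verdict.

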